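Set and lock the depth stop of a handle-grooving jig

TASK

Turn the black depth knob on the jig clockwise until its white pointer lines up with the red index tab on the dial. Then, without shifting that setting, turn the steel lock ring under the dial clockwise by one of its orange posts until it bites and is firmly hand-tight, but do not force it past that, or the collar will be damaged. Leave everything else on the bench where it is, and let go at the end.

Things in the scene. Friction and masses are not known exactly. Their poses are not given: they have to be found in the camera images.
- jig: The jig: dark green cast plate 170 (x) x 150 (y) mm, 16 mm thick, bolted down at a different place and yaw each time. Origin: plate centre, on the bench. +x points away from the robot at yaw 0. Its work bed, with a wood blank in steel jaws (42 mm high), lies 83 to 133 mm along +x. Knob, dial and ring share the upright axis through the origin.
- dial_center (a point): Centre of the top face of the round aluminium dial (68 mm across), on the common axis, 57 mm above the bench. x points along the jig's x, to the dial's first tick. From below, the axis carries a brass pressure collar (100 mm across, top 34 mm above the bench), the steel lock ring, the dial and the black knob.
- knob_grip (a point): The black knob: a bar 40 mm long, 14 mm thick and 38 mm high (from 65 to 103 mm above the bench) on a disc 42 mm across. This point is on the axis, 90 mm above the bench: the height to grip at. x runs along the bar to the end with the white pointer line; grip across the bar.
- depth_knob (a joint): Knob angle in rad: 0 when its pointer is along the jig's x axis, growing CLOCKWISE seen from above, range 0 to 2.8. It starts between 0.3 and 0.8 and stays where it is left (friction 0.06 N m).
- tab (a point): Centre of the red index tab on the dial's rim, 12 x 6 mm and 4 mm high, 34 mm from the axis, 59 to 60 mm above the bench. Its x axis points outward from the axis: the direction in which the knob's pointer (its x) must come to point. It is stiff and stays put.
- index_tab (a joint): Angle of the red tab, counted exactly as the knob's: pointer and tab are in line when both joints read the same. It lies between 1.4 and 1.75, so the knob always has to turn clockwise, 0.6 to 1.45 rad.
- post_a (a point): One of the two upright orange posts of the lock ring: 14 mm in diameter, 35 to 72 mm above the bench; this point is 64 mm above the bench, 60 mm from the axis. A steel arm 14 mm wide, up to 46 mm above the bench, joins it to the ring (90 mm across). Turn the ring by pushing the side of a post or gripping one. The ring starts at any angle within about 1.6 rad.
- post_b (a point): The other orange post, opposite post_a, same size; either may be used. Turned CLOCKWISE seen from above, the ring first runs almost freely (1 N at the post). After 0.5 to 1.1 rad, different each time and not to be seen beforehand, it bites on the collar.
- pressure_collar (a joint): Turn in rad of the brass collar, 0 until the ring bites; then ring and collar turn together: 8.3 N at a post to start, about 0.6 N more per mm of post travel (0.5 N m plus 2 N m per rad). Tight is 10.5 to 16 N at the post, 3.6 to 14 mm past the bite (0.06 to 0.24 rad); aim for 13 N; beyond that it is damaged. It stays when let go.
- knife: Carving knife lying on the bench beside the jig's right side, 125 mm long: not to be disturbed.
- awl: Awl with a red handle lying beside the jig's left side, 130 mm long: not to be disturbed.
- wax_tin: Round tin 60 mm across and 40 mm high beyond the jig: not to be disturbed.
- blank_pale: Pale wooden handle blank, 120 mm long, lying to the left: not to be disturbed.
- blank_dark: Dark wooden handle blank, 110 mm long, lying to the left: not to be disturbed.
- mallet: Wooden mallet lying to the right, head 90 mm long: not to be disturbed.
- magnifier: Hand magnifier, lens 98 mm across, lying to the left of the jig: not to be disturbed.

How it is judged:
On the way, in this order (a step that is already met when the one before it is completed fails the run):
1. the knob's pointer is in line with the red tab while the lock ring is still loose (angle between the x axis of knob_grip and the x axis of tab, either way round below 0.1 rad and value of joint pressure_collar below 0.03 rad), for 0.3 s.
2. the lock ring is turned tight with the pointer still on the tab (value of joint pressure_collar above 0.06 rad and angle between the x axis of knob_grip and the x axis of tab, either way round below 0.1 rad), for 0.2 s.
At the end, for the whole second after the job is handed in: the knob's pointer is within 0.1 rad (6 degrees) of the red tab, and the pressure collar stays turned by 0.055 to 0.24 rad: the lock ring is tight but not over-tight (angle between the x axis of knob_grip and the x axis of tab, either way round below 0.1 rad and value of joint pressure_collar between 0.055 and 0.24 rad); the robot touches nothing.
It fails at once if the lock ring is forced past tight: the pressure collar turns more than 0.24 rad (over 16.3 N at a post) (value of joint pressure_collar above 0.24 rad).
It fails at once if a bystander is shifted by more than 25 mm (distance of any of knife, awl, wax_tin, blank_pale, blank_dark, mallet, magnifier from where it was at the start of the episode above 0.025 m).
It also fails if it takes over 64 s, if anything falls off the work surface, if the arm or the gripper's body presses on something with over 40 N, if the wrist force passes 120 N, or if a joint passes its speed limit or range.

ROBOT

A 6-joint arm with a two-finger parallel gripper is mounted at the origin on the work surface. World frame = base frame: x ahead of the robot, y to its left, z up, the work surface at z = 0. Lengths are in m, angles in rad, forces in N, time in s.
With the tool pointing down it reaches from about 0.325 to 1 m from the base axis. Payload 5.1 kg.
Tool frame: the origin (TCP) lies at the very end of the fingers, on their centre line; the grasp point (between the pads) lies robot.grip_point_offset behind it (robot.grip_point_offset is the distance from the TCP to the grasp point, in m); z points along the fingers, y is the direction in which the jaws open and shut (so a half turn about z gives the same grasp; the last joint's range is limited). The gripper opens to 85 mm and grips with 20 to 120 N. Pads are 22 mm wide; open, the fingers measure 114 mm over their backs; the gripper's body (76 mm by 85 mm) begins 54 mm behind the grasp point. The pads swing forward as they close: fully open they stand 13 mm farther back than shut.
Start: joints at [1.132, 0.124, 1.65, -0, 1.367, -0.083], TCP at [0.226, 0.609, 0.231] pointing down, gripper open.
Joint ranges: [-2.61, 2.61], [-1.02, 2.33], [0.03, 2.71], [-1.35, 4.49], [0.32, 2.68], [-2.91, 2.91]. Speed limits (rad/s): [2.57, 2.57, 3.14, 3.14, 3.14, 3.14].

INTERFACE

Orientations are given as a unit quaternion [x, y, z, w].
In Python, from plant import robot gives the robot as it stands.
- The arm moves only by the tool jog_arm, never from a script. Its argument "deltas" is a list of rows, each an object with "dp": the shift along the tool's x, y, z in mm, a list of three; "yaw": the turn about the tool's z in degrees; "grip": the opening, from 0 (shut) to 1 (fully open). In form: [{"dp": [x, y, z], "yaw": yaw, "grip": grip}, ...]. A call has 1 to 5 rows; each row is the pose to reach, as a shift and turn from the pose commanded when the call began, along the tool's axes at that moment; what a row does not reach only later rows make up. A row lasts 1/8 s, in which the tool goes at most 62.5 mm and 10.7 degrees, less where a joint would pass 70% of its speed; a pose out of reach is approached as far as the arm can. A call with a gripper value outside its range is refused whole. The fingers move at their own pace and stop on an object; "squeeze" is the grip in N (left out, the last holds). Time passes only in rows, so rows that repeat a pose let the fingers close. It gives the time, the measured TCP pose, the force and the opening at its end, in the units of the state.
- robot.read_state(): the state, without advancing time (a new reading comes with each control period).
- robot.camera(name): name is "scene" or "top" or "wrist"; returns a dict with "image" (384x512x3 uint8, blue, green, red), "z_map" (384x512 float32, m along the optical axis (not along the pixel's ray), 0 where there is no reading), "intrinsics" (3x3 intrinsics, pixels), "eye" and "orientation" of the camera in the world. Camera axes: x right, y up, looking along -z (the intrinsics and any distortion apply to the point x, -y, -z); pixel columns grow to the right and rows downward; lengths in m; the calibration is good to about 2 mm. A picture is of the moment at which its call begins.
- robot.finish_job(): hands the job in, once; it reports no verdict.
The state is a dict: "time": time; "q": joint angles; "joint_velocities": joint speeds; "joint_efforts": joint torques, N m; "position": TCP position; "ee_rot": TCP orientation; "ft_force": force on the tool from outside, world axes, zero at the start; "ft_torque": the same for the moment, N m; "gripper_width": finger opening in m.
Only numpy, scipy, OpenCV 4.12 (cv2) and the standard library are available. Lean on these libraries where they do the work, as an engineer would, in place of code of your own. Each camera call takes 0.05 s, during which the arm holds its last target. There are 200 camera calls.

## Working session

There is one attempt and no reset: what is moved stays moved. The work goes in short steps, Python scripts to look and compute and a tool call to move; the robot and the scene stay as the last step left them, time stands still between calls to the robot, and variables do not carry over. Pictures are saved under pics/ and viewed, about 8 in all and at most 12, crops included, and the job is handed in when it is done.

Besides the shell and the picture viewer there is one more tool, called after "Request:" in YAML: its name, and indented under it one key for each argument. jog_arm: Moves the arm, as the interface text tells. Its arguments: {"type":"object","properties":{"deltas":{"type":"array","items":{"type":"object","properties":{"dp":{"type":"array","items":{"type":"number"}},"yaw":{"type":"number"},"grip":{"type":"number"}}}},"squeeze":{"type":"number"}},"required":["deltas"]}

```bash
mkdir -p pics; cat > h.py <<'E'
import numpy as np, cv2
from scipy.spatial.transform import Rotation as R
from plant import robot
def cam(n):
    c=robot.camera(n); c['R']=R.from_quat(c['orientation']).as_matrix() if np.size(c['orientation'])==4 else np.array(c['orientation']); return c
def ray(c,u,v):
    K=np.array(c['intrinsics']); d=np.array([(u-K[0,2])/K[0,0],-(v-K[1,2])/K[1,1],-1.0]); return np.array(c['eye']),c['R']@d
def onz(c,u,v,z):
    e,d=ray(c,u,v); return e+d*(z-e[2])/d[2]
def proj(c,p):
    K=np.array(c['intrinsics']); q=c['R'].T@(np.array(p)-np.array(c['eye'])); return K[0,0]*q[0]/-q[2]+K[0,2], K[1,1]*-q[1]/-q[2]+K[1,2]
def cloud(c):
    z=c['z_map']; v,u=np.mgrid[:z.shape[0],:z.shape[1]]; K=np.array(c['intrinsics'])
    P=np.stack([(u-K[0,2])/K[0,0]*z,-(v-K[1,2])/K[1,1]*z,-z],-1)
    return P@c['R'].T+np.array(c['eye'])
E
python3 - <<'E'
from h import *
print(robot.grip_point_offset, robot.read_state())
ims=[]
for n in('top','scene'):
    c=cam(n); ims.append(c['image']); print(n,c['eye'],c['R'].round(3).tolist(),np.array(c['intrinsics']).tolist(),[k for k in c])
    cv2.imwrite(f'pics/{n}0.png',c['image'])
cv2.imwrite('pics/a.png',np.hstack(ims)[:, :] if 0 else cv2.resize(ims[0],(800,600)))
E
```

```text
0.0187 {'time': 0.0, 'q': array([ 1.13239343e+00,  1.24477891e-01,  1.65166092e+00,  2.17999504e-05,
        1.36748573e+00, -8.26237107e-02]), 'joint_velocities': array([ 4.01910944e-04,  4.00235545e-05,  1.47316047e-04,  4.62108621e-05,
        1.29648842e-03, -2.14217967e-03]), 'joint_efforts': array([ 6.88599866e-04, -4.23605740e+01, -3.65456986e+01,  6.51345772e-05,
        6.83789462e-03, -2.26300745e-05]), 'position': array([0.22618874, 0.60873455, 0.23007835]), 'ee_rot': array([ 1.76954953e-01,  9.84218427e-01, -9.78912780e-04, -2.71995947e-04]), 'ft_force': array([-0.42949777, -0.32283392, -0.03962769]), 'ft_torque': array([ 0.01056349, -0.00832548, -0.04177286]), 'gripper_width': 0.08544090169116039}
top [ 0.40457156 -0.01885858  1.13632656] [[-0.011, 0.982, -0.187], [-1.0, -0.01, 0.009], [0.007, 0.187, 0.982]] [[376.17537715402386, 0.0, 262.7185478338226], [0.0, 376.17537715402386, 194.2459115064818], [0.0, 0.0, 1.0]] ['image', 'z_map', 'intrinsics', 'eye', 'orientation', 'R']
scene [1.09888302 0.27836303 1.02791932] [[-0.496, -0.731, 0.469], [0.868, -0.416, 0.271], [-0.002, 0.541, 0.841]] [[420.2641815548144, 0.0, 265.5762222585503], [0.0, 420.2641815548144, 194.30286948253288], [0.0, 0.0, 1.0]] ['image', 'z_map', 'intrinsics', 'eye', 'orientation', 'R']
```

View pics/a.png

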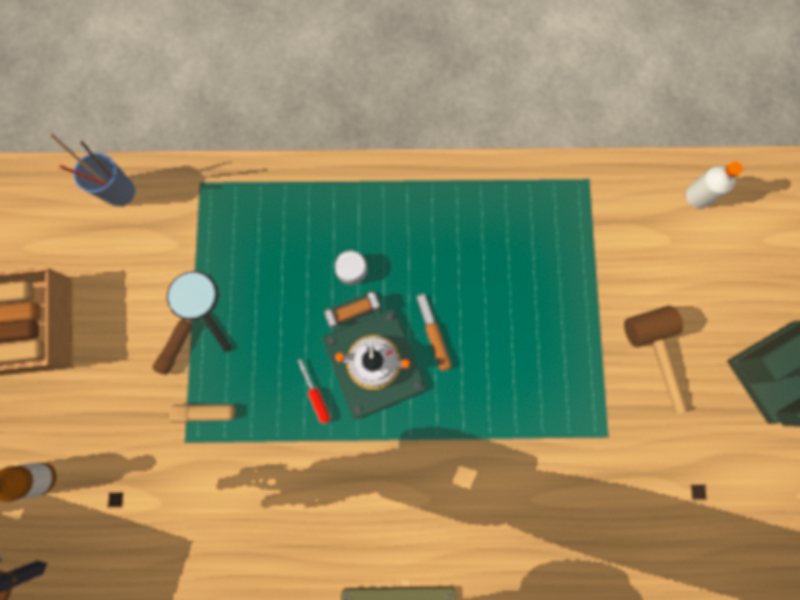

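The top view shows the jig with its knob at about (372,360) of 800x600, orange posts at (340,357) and (405,364), and a red tab near (390,352). The knife is to its right, the awl to its left and the tin beyond it. Next I'll measure with colour masks.

```bash
python3 - <<'E'
from h import *
c=cam('top'); im=c['image']; P=cloud(c)
hsv=cv2.cvtColor(im,cv2.COLOR_BGR2HSV)
print('approx axis',onz(c,238,230,.1))
x0,y0,x1,y1=190,180,300,275
def blobs(m,name,z):
    n,l,s,ce=cv2.connectedComponentsWithStats(m.astype(np.uint8))
    for i in range(1,n):
        if s[i,4]>4 and x0<ce[i][0]<x1 and y0<ce[i][1]<y1: print(name,s[i,4],ce[i].round(1),onz(c,*ce[i],z).round(4), np.median(P[l==i],0).round(3))
H,S,V=[hsv[...,i].astype(int) for i in range(3)]
blobs((H>7)&(H<18)&(S>180)&(V>150),'orange',.07)
blobs(((H<6)|(H>172))&(S>110)&(V>90),'red',.06)
blobs(V<35,'black',.10)
cv2.imwrite('pics/b.png',cv2.resize(im[y0:y1,x0:x1],None,fx=6,fy=6,interpolation=cv2.INTER_CUBIC))
E
```

```text
approx axis [0.50192681 0.04100411 0.1       ]
orange 17 [276.5 212.8] [ 0.5527 -0.0672  0.07  ] [ 0.559 -0.068  0.019]
orange 10 [280.6 225. ] [ 0.5177 -0.0783  0.07  ] [ 0.522 -0.081  0.017]
orange 19 [216.8 228. ] [0.511  0.1028 0.07  ] [0.511 0.102 0.07 ]
orange 20 [259.2 232.2] [ 0.498  -0.0173  0.07  ] [ 0.498 -0.017  0.07 ]
red 5 [248.8 225.4] [0.5185 0.0124 0.06  ] [0.519 0.012 0.062]
red 155 [203.8 259.1] [0.4247 0.1394 0.06  ] [0.426 0.145 0.018]
```

View pics/b.png

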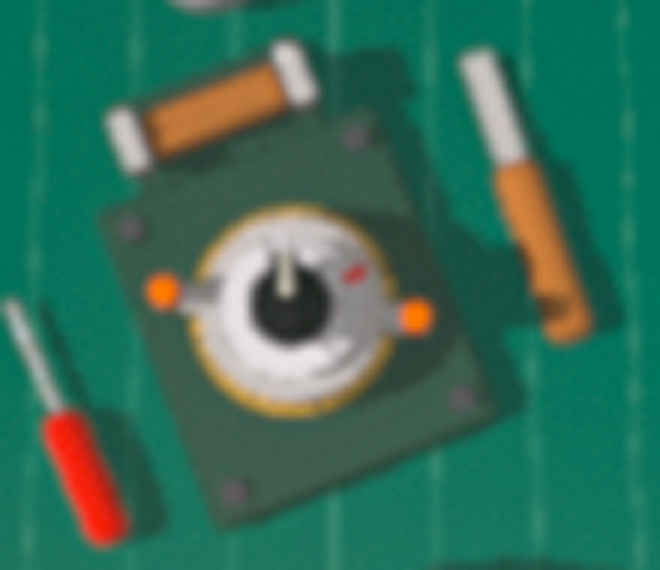

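Request:
jog_arm:
  deltas:
    - {"dp": [-44, -41, 0], "yaw": 0, "grip": 1}
    - {"dp": [-88, -83, 0], "yaw": 0, "grip": 1}
    - {"dp": [-132, -124, 0], "yaw": 0, "grip": 1}
    - {"dp": [-176, -166, 0], "yaw": 0, "grip": 1}
    - {"dp": [-220, -208, 0], "yaw": 0, "grip": 1}

```text
time: 0.78
position: [0.3606, 0.3358, 0.2311]
ee_rot: [0.177, 0.984, -0.0, 0.0]
ft_force: [0.7, -0.1, -0.0]
gripper_width: 0.0856
```

Request:
jog_arm:
  deltas:
    - {"dp": [-44, -41, 0], "yaw": -4, "grip": 0.6}
    - {"dp": [-88, -83, 0], "yaw": -8, "grip": 0.6}
    - {"dp": [-132, -124, 0], "yaw": -12, "grip": 0.6}
    - {"dp": [-176, -166, 0], "yaw": -16, "grip": 0.6}
    - {"dp": [-216, -204, 0], "yaw": -20, "grip": 0.6}

```text
time: 1.4
position: [0.492, 0.0691, 0.2312]
ee_rot: [0.003, 1.0, 0.0, 0.0]
ft_force: [0.7, 0.0, 0.4]
gripper_width: 0.0514
```

```bash
python3 - <<'E'
from h import *
s=robot.read_state(); print(s['time'],s['position'],R.from_quat(s['ee_rot']).as_matrix().round(3).tolist(),s['q'].round(2),s['ft_force'])
c=cam('wrist'); print(c['eye'],c['R'].round(2).tolist()); np.savez('w0.npz',**c)
for p in [(.511,.1028,.072),(.498,-.0173,.072),(.5045,.0427,.103),(.5185,.0124,.06)]: print(np.round(proj(c,p),1))
cv2.imwrite('pics/c.png',cv2.resize(c['image'],(800,600)))
E
```

```text
1.4 [0.49203067 0.06913795 0.23122931] [[-1.0, 0.005, 0.0], [0.005, 1.0, 0.0], [-0.0, 0.0, -1.0]] [ 0.03 -0.22  1.98  0.    1.38 -1.53] [0.72686613 0.03793452 0.36095734]
[0.41329623 0.06972274 0.37379189] [[0.01, -0.95, -0.31], [1.0, 0.01, 0.0], [0.0, -0.31, 0.95]]
[278.9 188.4]
[177.4 178.4]
[226.1 191.8]
[205.3 191.5]
```

View pics/c.png

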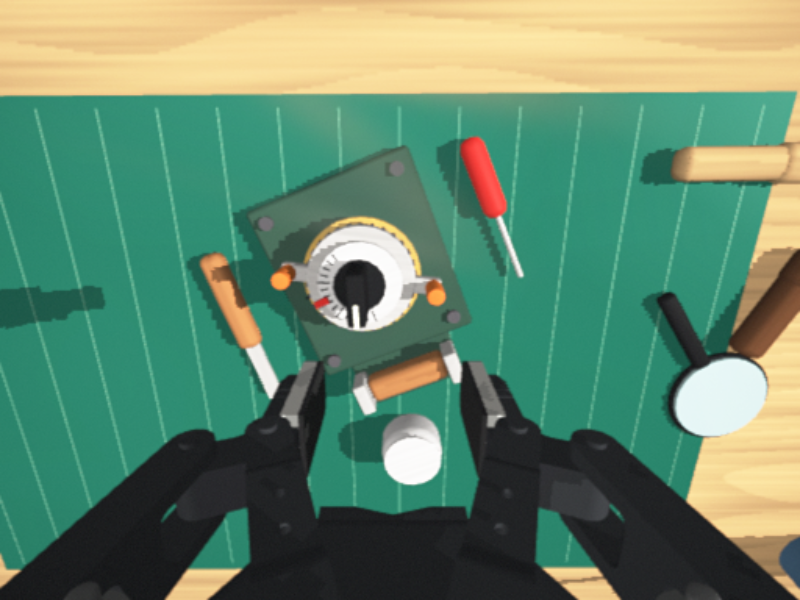

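The wrist view shows the knob at about (358,285) of 800x600, its pointer heading to about (357,318), and the tab at (320,302). The posts are at (282,277) and (436,293).

```bash
cat > m.py <<'E'
from h import *
def meas(c,A0,show=None,zp=.072):
    im=c['image'];hsv=cv2.cvtColor(im,cv2.COLOR_BGR2HSV);P=cloud(c)
    H,S,V=[hsv[...,i].astype(int) for i in range(3)]
    def near(lo,hi,z0,z1):
        r=np.hypot(P[...,0]-A0[0],P[...,1]-A0[1]); return (r>lo)&(r<hi)&(P[...,2]>z0)&(P[...,2]<z1)
    out={}
    m=(H>6)&(H<22)&(S>150)&near(.048,.075,.066,.08)
    n,l,s,ce=cv2.connectedComponentsWithStats(m.astype(np.uint8))
    for i in range(1,n):
        if s[i,4]>8: print('post top',s[i,4],onz(c,*ce[i],.072).round(4))
    m=((H<6)|(H>172))&(S>110)&near(.02,.045,.05,.07)
    ce=np.argwhere(m).mean(0)[::-1]; t=onz(c,*ce,.060); print('tab',m.sum(),t.round(4),np.degrees(np.arctan2(*(t-A0)[1::-1])).round(1))
    k=near(0,.03,.09,.115); q=P[k]; 
    K=(V<70)&k
    print('knob top',k.sum(),q[:,2].mean(), 'centroid',q.mean(0).round(4))
    if k.sum()>20:
        d=q[:,:2]-q[:,:2].mean(0); w,v=np.linalg.eigh(d.T@d); print('bar dir deg',np.degrees(np.arctan2(v[1,1],v[0,1])).round(1),np.sqrt(w/len(d)*12).round(4))
    w=k&(V>130)&(S<90)
    if w.sum()>3:
        uv=np.argwhere(w)[:,::-1]; X=np.array([onz(c,*u,.103) for u in uv]); 
        vx,vy,_,_=cv2.fitLine(X[:,:2].astype(np.float32),cv2.DIST_L2,0,.01,.01).ravel()
        print('pointer',w.sum(),X.mean(0).round(4),'line deg',np.degrees(np.arctan2(vy,vx)).round(1),'from axis',np.degrees(np.arctan2(*(X.mean(0)-A0)[1::-1])).round(1))
E
python3 - <<'E'
from m import *
c=dict(np.load('w0.npz')); A=np.array([.5045,.0427,0])
meas(c,A)
cv2.imwrite('pics/d.png',cv2.resize(c['image'][130:240,150:310],None,fx=5,fy=5,interpolation=cv2.INTER_CUBIC))
E
```

```text
post top 113 [ 0.4987 -0.0156  0.072 ]
post top 104 [0.5117 0.1021 0.072 ]
tab 47 [0.521  0.0123 0.06  ] -61.5
knob top 488 0.10172994228013986 centroid [0.5044 0.0435 0.1017]
bar dir deg -177.8 [0.0141 0.0405]
pointer 79 [0.517  0.0429 0.103 ] line deg 4.0 from axis 1.1
```

View pics/d.png

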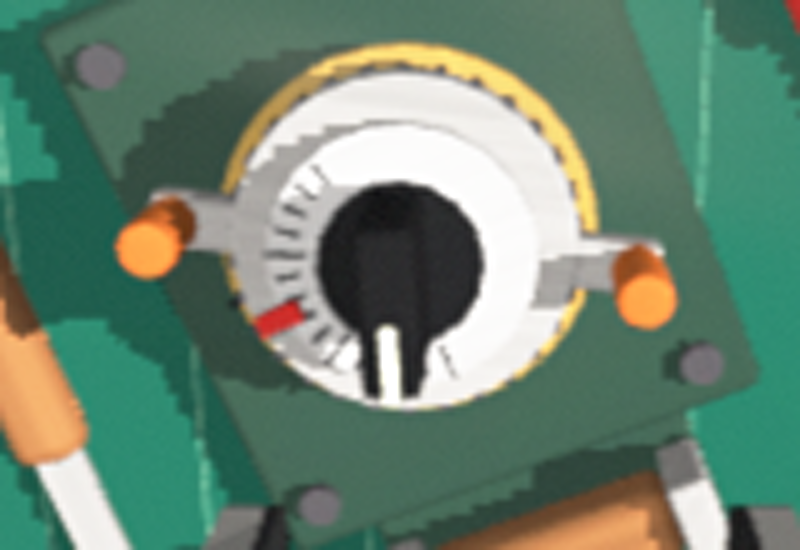

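Request:
jog_arm:
  deltas:
    - {"dp": [-13, -26, 20], "yaw": -2, "grip": 0.6}
    - {"dp": [-13, -26, 60], "yaw": -2, "grip": 0.6}
    - {"dp": [-13, -26, 100], "yaw": -2, "grip": 0.6}
    - {"dp": [-13, -26, 130], "yaw": -2, "grip": 0.6}
    - {"dp": [-13, -26, 130], "yaw": -2, "grip": 0.6}

```text
time: 2.08
position: [0.5019, 0.0452, 0.0982]
ee_rot: [-0.014, 1.0, 0.0, -0.003]
ft_force: [-0.1, -0.4, 0.3]
gripper_width: 0.0509
```

Request:
jog_arm:
  deltas:
    - {"dp": [0, 0, 15], "yaw": 0, "grip": 0.55}
    - {"dp": [0, 0, 28], "yaw": 0, "grip": 0.5}
    - {"dp": [0, 0, 28], "yaw": 0, "grip": 0.4}
    - {"dp": [0, 0, 28], "yaw": 0, "grip": 0}
    - {"dp": [0, 0, 28], "yaw": 0, "grip": 0}
  squeeze: 40

```text
time: 2.7
position: [0.5048, 0.0433, 0.074]
ee_rot: [-0.015, 1.0, -0.002, 0.0]
ft_force: [-0.8, -9.1, 0.5]
gripper_width: 0.0137
```

Request:
jog_arm:
  deltas:
    - {"dp": [0, 0, 0], "yaw": 0, "grip": 0}
    - {"dp": [0, 0, 0], "yaw": 0, "grip": 0}
    - {"dp": [0, 0, 0], "yaw": 0, "grip": 0}

```text
time: 3.08
position: [0.5048, 0.0433, 0.074]
ee_rot: [-0.014, 1.0, -0.002, 0.0]
ft_force: [-0.7, -7.5, -0.4]
gripper_width: 0.0134
```

Request:
jog_arm:
  deltas:
    - {"dp": [0, 0, 0], "yaw": 8, "grip": 0}
    - {"dp": [0, 0, 0], "yaw": 16, "grip": 0}
    - {"dp": [0, 0, 0], "yaw": 24, "grip": 0}
    - {"dp": [0, 0, 0], "yaw": 32, "grip": 0}
    - {"dp": [0, 0, 0], "yaw": 40, "grip": 0}

```text
time: 3.7
position: [0.5051, 0.0437, 0.074]
ee_rot: [0.331, 0.944, -0.001, 0.001]
ft_force: [-0.1, -6.7, -0.6]
gripper_width: 0.0136
```

Request:
jog_arm:
  deltas:
    - {"dp": [0, 0, 0], "yaw": 8, "grip": 0}
    - {"dp": [0, 0, 0], "yaw": 16, "grip": 0}
    - {"dp": [0, 0, 0], "yaw": 21, "grip": 0}
    - {"dp": [0, 0, 0], "yaw": 21, "grip": 0}
    - {"dp": [0, 0, 0], "yaw": 21, "grip": 0}

```text
time: 4.32
position: [0.5053, 0.0438, 0.074]
ee_rot: [0.495, 0.869, -0.001, 0.002]
ft_force: [1.6, -5.1, -1.2]
gripper_width: 0.0131
```

```bash
python3 - <<'E'
from m import *
s=robot.read_state(); M=R.from_quat(s['ee_rot']).as_matrix(); print('tool y deg',np.degrees(np.arctan2(M[1,1],M[0,1])),s['ft_torque'],s['q'].round(2))
A=np.array([.505,.0433,0])
c=cam('wrist'); meas(c,A); print(np.round(proj(c,(.505,.0433,.08))))
u,v=map(int,proj(c,(.505,.0433,.08))); print(u,v)
a=c['image'][max(0,v-60):v+60,max(0,u-80):u+80]
cv2.imwrite('pics/e.png',cv2.resize(a,None,fx=5,fy=5,interpolation=cv2.INTER_CUBIC))
E
```

```text
tool y deg 30.62183378459944 [-0.77911255 -0.24577932 -0.10536726] [-0.02 -0.04  2.1  -0.    1.08 -0.55]
post top 475 [0.5122 0.1033 0.072 ]
tab 0 [nan nan nan] nan
knob top 3535 0.10280163857361195 centroid [0.5037 0.0482 0.1028]
bar dir deg 121.0 [0.0294 0.0344]
pointer 732 [0.5035 0.0481 0.103 ] line deg -63.6 from axis 107.9
[248. 247.]
248 246m.py:13: RuntimeWarning: Mean of empty slice.
  ce=np.argwhere(m).mean(0)[::-1]; t=onz(c,*ce,.060); print('tab',m.sum(),t.round(4),np.degrees(np.arctan2(*(t-A0)[1::-1])).round(1))
  ret = um.true_divide(
```

View pics/e.png

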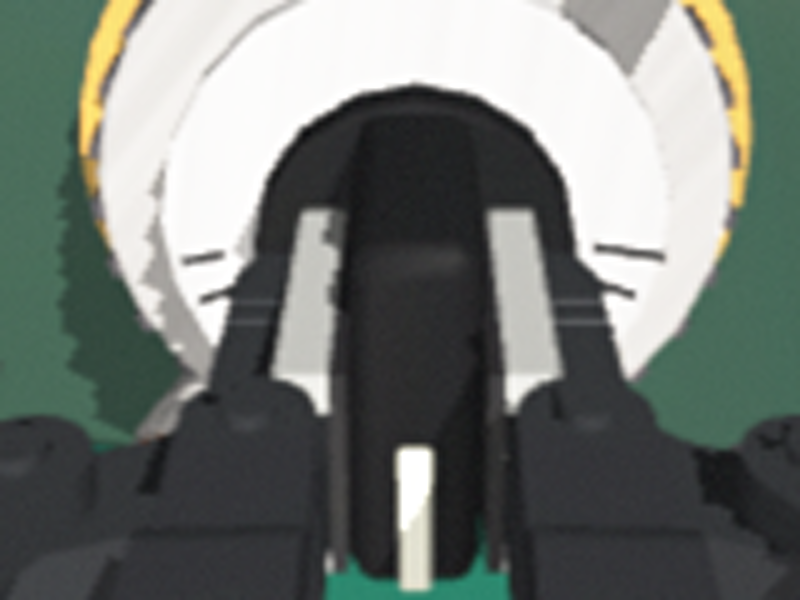

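The wrist crop shows the bar held between the pads, with the white pointer at (415,520). The tab is hidden. I'll turn 3° more, release, rise and measure again.

Request:
jog_arm:
  deltas:
    - {"dp": [0, 0, 0], "yaw": 3, "grip": 0}
    - {"dp": [0, 0, 0], "yaw": 3, "grip": 0}
    - {"dp": [0, 0, 0], "yaw": 3, "grip": 0.4}
    - {"dp": [0, 0, 0], "yaw": 3, "grip": 0.4}
    - {"dp": [0, 0, 0], "yaw": 3, "grip": 0.4}

```text
time: 5.0
position: [0.5046, 0.0453, 0.0736]
ee_rot: [0.518, 0.855, 0.0, 0.0]
ft_force: [0.8, 0.5, -0.1]
gripper_width: 0.0339
```

Request:
jog_arm:
  deltas:
    - {"dp": [0, 0, -30], "yaw": 0, "grip": 0.5}
    - {"dp": [0, 0, -80], "yaw": 0, "grip": 0.6}
    - {"dp": [0, 0, -130], "yaw": 0, "grip": 0.6}
    - {"dp": [-40, 0, -160], "yaw": 0, "grip": 0.6}
    - {"dp": [-40, 0, -160], "yaw": 0, "grip": 0.6}

```text
time: 5.62
position: [0.5254, 0.0084, 0.2372]
ee_rot: [0.519, 0.855, 0.001, 0.003]
ft_force: [0.4, 0.6, -0.6]
gripper_width: 0.0513
```

```bash
python3 - <<'E'
from m import *
s=robot.read_state(); M=R.from_quat(s['ee_rot']).as_matrix(); print('tool y deg',np.degrees(np.arctan2(M[1,1],M[0,1])),s['position'])
A=np.array([.505,.0433,0])
c=cam('wrist'); meas(c,A); 
u,v=map(int,proj(c,(.505,.0433,.08))); print(u,v)
a=c['image'][max(0,v-60):v+60,max(0,u-80):u+80]
cv2.imwrite('pics/f.png',cv2.resize(a,None,fx=5,fy=5,interpolation=cv2.INTER_CUBIC))
E
```

```text
tool y deg 27.493836512425073 [0.52537044 0.00835473 0.23722295]
post top 129 [0.5126 0.1026 0.072 ]
post top 104 [ 0.4992 -0.0154  0.072 ]
tab 31 [0.5211 0.0121 0.06  ] -62.8
knob top 498 0.1025079730831846 centroid [0.5055 0.044  0.1025]
bar dir deg 117.2 [0.0133 0.0396]
pointer 76 [0.5112 0.0335 0.103 ] line deg -65.7 from axis -57.5
247 138
```

View pics/f.png

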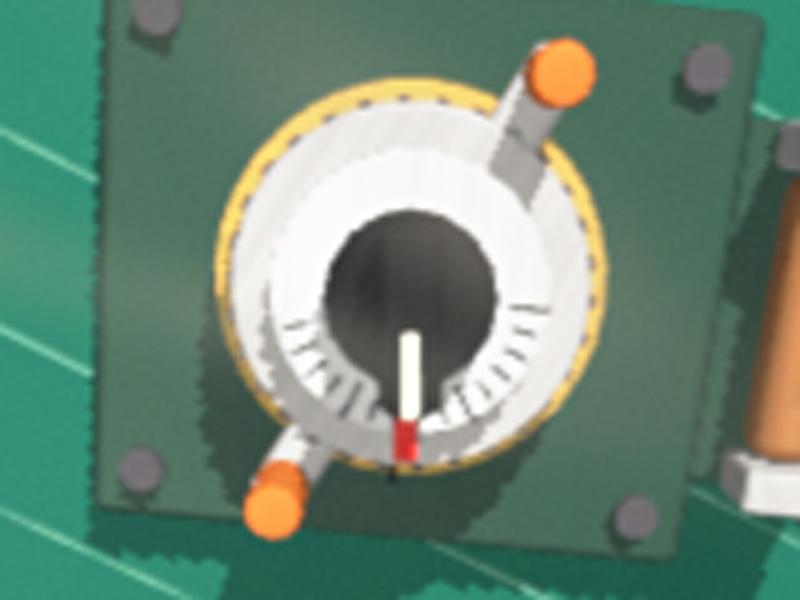

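The pointer now sits on the red tab: bar at -62.8° and tab at -62.8°, with the tab at (405,440) and the pointer at (410,375) in the crop. Next I'll grip the right-hand post.

Request:
jog_arm:
  deltas:
    - {"dp": [-9, -34, 0], "yaw": 10, "grip": 0.5}
    - {"dp": [-9, -34, 30], "yaw": 20, "grip": 0.5}
    - {"dp": [-9, -34, 60], "yaw": 30, "grip": 0.5}
    - {"dp": [-9, -34, 100], "yaw": 33.5, "grip": 0.5}
    - {"dp": [-9, -34, 100], "yaw": 33.5, "grip": 0.5}

```text
time: 6.3
position: [0.4928, -0.0129, 0.128]
ee_rot: [0.742, 0.67, -0.003, -0.004]
ft_force: [-0.2, 0.9, -0.2]
gripper_width: 0.0429
```

```bash
python3 - <<'E'
from m import *
s=robot.read_state(); M=R.from_quat(s['ee_rot']).as_matrix(); print('tool y deg',np.degrees(np.arctan2(M[1,1],M[0,1])),s['position'],s['ft_force'].round(2))
d=np.array([.4992,-.0154,.047])-s['position']; print('tool delta mm',(M.T@d*1e3).round(1))
E
```

```text
tool y deg -5.805462346584906 [ 0.49276715 -0.01285853  0.12797767] [-0.16  0.93 -0.17]
tool delta mm [-1.9  7.5 80.9]
```

Request:
jog_arm:
  deltas:
    - {"dp": [0, 0, 20], "yaw": 0, "grip": 0.5}
    - {"dp": [0, 0, 20], "yaw": 0, "grip": 0.5}
    - {"dp": [0, 0, 20], "yaw": 0, "grip": 0.5}

```text
time: 6.68
position: [0.4976, -0.0139, 0.1146]
ee_rot: [0.742, 0.67, 0.0, 0.001]
ft_force: [0.1, -0.1, 0.1]
gripper_width: 0.0429
```

```bash
python3 - <<'E'
from m import *
s=robot.read_state(); M=R.from_quat(s['ee_rot']).as_matrix(); print('tool y deg',np.degrees(np.arctan2(M[1,1],M[0,1])),s['position'],s['ft_force'].round(2))
d=np.array([.4992,-.0154,.047])-s['position']; print('tool delta mm',(M.T@d*1e3).round(1))
E
```

```text
tool y deg -5.842983144918419 [ 0.49760817 -0.01390905  0.11459909] [ 0.07 -0.1   0.08]
tool delta mm [-1.3  1.6 67.6]
```

Request:
jog_arm:
  deltas:
    - {"dp": [-1.5, 1.5, 25], "yaw": 0, "grip": 0.5}
    - {"dp": [-1.5, 1.5, 50], "yaw": 0, "grip": 0.5}
    - {"dp": [-1.5, 1.5, 67], "yaw": 0, "grip": 0.5}
    - {"dp": [-1.5, 1.5, 67], "yaw": 0, "grip": 0.5}
    - {"dp": [-1.5, 1.5, 67], "yaw": 0, "grip": 0}
  squeeze: 40

```text
time: 7.3
position: [0.4993, -0.0158, 0.0474]
ee_rot: [0.742, 0.67, 0.001, 0.001]
ft_force: [0.8, -0.1, 0.3]
gripper_width: 0.0258
```

Request:
jog_arm:
  deltas:
    - {"dp": [0, 0, 0], "yaw": 0, "grip": 0}
    - {"dp": [0, 0, 0], "yaw": 0, "grip": 0}
    - {"dp": [0, 0, 0], "yaw": 0, "grip": 0}
    - {"dp": [0, 0, 0], "yaw": 0, "grip": 0}

```text
time: 7.8
position: [0.4993, -0.016, 0.0473]
ee_rot: [0.742, 0.67, 0.001, 0.001]
ft_force: [0.6, -2.1, 4.6]
gripper_width: 0.0123
```

```bash
cat > g.py <<'E'
from m import *
import sys
A=np.array([.5056,.0435])
s=robot.read_state(); M=R.from_quat(s['ee_rot']).as_matrix(); p=s['position']
r=p[:2]-A; th=np.arctan2(r[1],r[0]); u=r/np.hypot(*r); t=np.array([u[1],-u[0]])
print('t',s['time'],'ydeg',np.degrees(np.arctan2(M[1,1],M[0,1])).round(2),'post deg',np.degrees(th).round(2),'rad',np.hypot(*r).round(4),'z',p[2].round(4),'F tang cw',(s['ft_force'][:2]@t).round(2),'F rad',(s['ft_force'][:2]@u).round(2),'Mz',s['ft_torque'][2].round(3),'w',s['gripper_width'].round(4))
for k in (5,10,15,20,25,30,35,40):   # cw arc by k deg about axis, in tool axes (mm)
    a=-np.radians(k); Q=np.array([[np.cos(a),-np.sin(a)],[np.sin(a),np.cos(a)]])
    d=np.append(Q@(u*.0595)-u*.0595,0)
    print(k,(M.T@d*1e3).round(1)[:2])
E
python3 g.py
```

```text
Traceback (most recent call last):
  File "g.py", line 6, in <module>
    print('t',s['time'],'ydeg',np.degrees(np.arctan2(M[1,1],M[0,1])).round(2),'post deg',np.degrees(th).round(2),'rad',np.hypot(*r).round(4),'z',p[2].round(4),'F tang cw',(s['ft_force'][:2]@t).round(2),'F rad',(s['ft_force'][:2]@u).round(2),'Mz',s['ft_torque'][2].round(3),'w',s['gripper_width'].round(4))
                                                                                                                                                                                                                                                                                     ^^^^^^^^^^^^^^^^^^^^^^^^
AttributeError: 'float' object has no attribute 'round'
```

```bash
sed -i "s/s\['gripper_width'\].round(4)/s['gripper_width']/" g.py; python3 g.py
```

```text
t 7.8 ydeg -5.89 post deg -96.07 rad 0.0599 z 0.0473 F tang cw -0.82 F rad 1.97 Mz -0.005 w 0.012315453852986423
5 [ 0.2 -5.2]
10 [  0.9 -10.3]
15 [  2.1 -15.4]
20 [  3.7 -20.3]
25 [  5.7 -25.1]
30 [  8.1 -29.7]
35 [ 10.9 -34.1]
40 [ 14.  -38.2]
```

Request:
jog_arm:
  deltas:
    - {"dp": [0.2, -5.2, 0], "yaw": 5, "grip": 0}
    - {"dp": [0.9, -10.3, 0], "yaw": 10, "grip": 0}
    - {"dp": [2.1, -15.4, 0], "yaw": 15, "grip": 0}
    - {"dp": [3.7, -20.3, 0], "yaw": 20, "grip": 0}
    - {"dp": [5.7, -25.1, 0], "yaw": 25, "grip": 0}

```text
time: 8.43
position: [0.4747, -0.0078, 0.0472]
ee_rot: [0.871, 0.492, 0.001, 0.001]
ft_force: [0.5, -1.4, 5.1]
gripper_width: 0.0123
```

Request:
jog_arm:
  deltas:
    - {"dp": [0, 0, 0], "yaw": 0, "grip": 0}
    - {"dp": [0, 0, 0], "yaw": 0, "grip": 0}

```text
time: 8.68
position: [0.4744, -0.0076, 0.0471]
ee_rot: [0.87, 0.493, 0.0, 0.0]
ft_force: [-0.7, -1.7, 6.5]
gripper_width: 0.0122
```

```bash
python3 g.py
```

```text
t 8.675 ydeg -30.89 post deg -121.37 rad 0.0599 z 0.0471 F tang cw -0.28 F rad 1.8 Mz -0.115 w 0.012237247407140961
5 [ 0.3 -5.2]
10 [  1.  -10.3]
15 [  2.2 -15.4]
20 [  3.8 -20.3]
25 [  5.8 -25.1]
30 [  8.2 -29.7]
35 [ 11. -34.]
40 [ 14.2 -38.1]
```

Request:
jog_arm:
  deltas:
    - {"dp": [0.1, -2.1, 0], "yaw": 2, "grip": 0}
    - {"dp": [0.2, -4.1, 0], "yaw": 4, "grip": 0}
    - {"dp": [0.2, -4.1, 0], "yaw": 4, "grip": 0}

```text
time: 9.05
position: [0.4711, -0.0054, 0.0471]
ee_rot: [0.887, 0.462, 0.0, 0.0]
ft_force: [-1.7, -2.1, 6.0]
gripper_width: 0.0125
```

Request:
jog_arm:
  deltas:
    - {"dp": [0.1, -2.1, 0], "yaw": 2, "grip": 0}
    - {"dp": [0.2, -4.1, 0], "yaw": 4, "grip": 0}
    - {"dp": [0.2, -4.1, 0], "yaw": 4, "grip": 0}

```text
time: 9.43
position: [0.4682, -0.0031, 0.0473]
ee_rot: [0.902, 0.431, 0.001, 0.001]
ft_force: [0.3, -2.6, 5.0]
gripper_width: 0.0127
```

```bash
python3 g.py | head -1
```

```text
t 9.425 ydeg -38.88 post deg -128.72 rad 0.0598 z 0.0473 F tang cw -1.87 F rad 1.81 Mz 0.002 w 0.01269672543084462
```

Request:
jog_arm:
  deltas:
    - {"dp": [0.1, -2.1, 0], "yaw": 2, "grip": 0}
    - {"dp": [0.2, -4.1, 0], "yaw": 4, "grip": 0}
    - {"dp": [0.2, -4.1, 0], "yaw": 4, "grip": 0}

```text
time: 9.8
position: [0.4659, -0.001, 0.0474]
ee_rot: [0.917, 0.4, 0.001, 0.002]
ft_force: [2.8, -6.8, 4.4]
gripper_width: 0.0127
```

Request:
jog_arm:
  deltas:
    - {"dp": [0.1, -2.1, 0], "yaw": 2, "grip": 0}
    - {"dp": [0.2, -4.1, 0], "yaw": 4, "grip": 0}
    - {"dp": [0.2, -4.1, 0], "yaw": 4, "grip": 0}

```text
time: 10.18
position: [0.4631, 0.0016, 0.0474]
ee_rot: [0.93, 0.368, 0.001, 0.002]
ft_force: [2.9, -5.9, 3.2]
gripper_width: 0.0127
```

```bash
python3 g.py | head -1
```

```text
t 10.175 ydeg -46.87 post deg -135.42 rad 0.0597 z 0.0474 F tang cw -6.24 F rad 2.09 Mz 0.186 w 0.012678131546592718
```

```bash
sed -i "s/^for k/print('T axis cw',-(s['ft_force'][:2]@t)*np.hypot(*r)+s['ft_torque'][2])\nfor k/" g.py; python3 g.py|head -2
```

```text
t 10.175 ydeg -46.87 post deg -135.42 rad 0.0597 z 0.0474 F tang cw -6.24 F rad 2.09 Mz 0.186 w 0.012678131546592718
T axis cw 0.5579059419148735
```

Request:
jog_arm:
  deltas:
    - {"dp": [0.1, -1.6, 0], "yaw": 1.5, "grip": 0}
    - {"dp": [0.2, -3.1, 0], "yaw": 3, "grip": 0}
    - {"dp": [0.2, -3.1, 0], "yaw": 3, "grip": 0}
    - {"dp": [0.2, -3.1, 0], "yaw": 3, "grip": 0}

```text
time: 10.68
position: [0.4612, 0.0037, 0.0475]
ee_rot: [0.939, 0.343, 0.001, 0.003]
ft_force: [2.3, -8.2, 3.8]
gripper_width: 0.0124
```

```bash
python3 g.py|head -2
```

```text
t 10.675 ydeg -49.85 post deg -138.14 rad 0.0596 z 0.0475 F tang cw -7.63 F rad 3.74 Mz 0.297 w 0.012449728146334887
T axis cw 0.7515007547569432
```

Request:
jog_arm:
  deltas:
    - {"dp": [0, -0.8, 0], "yaw": 0.8, "grip": 0}
    - {"dp": [0, -1.6, 0], "yaw": 1.5, "grip": 0}
    - {"dp": [0, -1.6, 0], "yaw": 1.5, "grip": 0}
    - {"dp": [0, -1.6, 0], "yaw": 1.5, "grip": 0}

```text
time: 11.18
position: [0.4603, 0.0048, 0.0475]
ee_rot: [0.944, 0.331, 0.001, 0.003]
ft_force: [3.2, -9.2, 3.2]
gripper_width: 0.0123
```

```bash
python3 g.py|head -2
```

```text
t 11.175 ydeg -51.34 post deg -139.52 rad 0.0596 z 0.0475 F tang cw -9.11 F rad 3.55 Mz 0.261 w 0.012255094669805181
T axis cw 0.8045112353643411
```

Request:
jog_arm:
  deltas:
    - {"dp": [0, 1, 0], "yaw": -1, "grip": 0}
    - {"dp": [0, 1, 0], "yaw": -1, "grip": 0.1}
    - {"dp": [0, 1, 0], "yaw": -1, "grip": 0.3}
    - {"dp": [0, 1, 0], "yaw": -1, "grip": 0.5}
    - {"dp": [0, 1, 0], "yaw": -1, "grip": 0.5}

```text
time: 11.8
position: [0.4581, 0.0061, 0.0456]
ee_rot: [0.941, 0.339, -0.001, -0.001]
ft_force: [-0.8, -0.4, 0.4]
gripper_width: 0.0424
```

Request:
jog_arm:
  deltas:
    - {"dp": [0, 0, 0], "yaw": 0, "grip": 0.5}
    - {"dp": [0, 0, -30], "yaw": 0, "grip": 0.5}
    - {"dp": [0, 0, -70], "yaw": 0, "grip": 0.5}
    - {"dp": [0, 0, -120], "yaw": 0, "grip": 0.6}
    - {"dp": [0, 0, -170], "yaw": 0, "grip": 0.6}

```text
time: 12.42
position: [0.4586, 0.006, 0.2175]
ee_rot: [0.941, 0.339, -0.0, -0.0]
ft_force: [0.1, -0.1, 0.6]
gripper_width: 0.0512
```

Request:
jog_arm:
  deltas:
    - {"dp": [-30, 0, -20], "yaw": 0, "grip": 0.6}
    - {"dp": [-60, 0, -20], "yaw": 0, "grip": 0.6}
    - {"dp": [-60, 0, -20], "yaw": 0, "grip": 0.6}
    - {"dp": [-60, 0, -20], "yaw": 0, "grip": 0.6}

```text
time: 12.92
position: [0.4129, -0.0322, 0.236]
ee_rot: [0.941, 0.339, -0.0, -0.0]
ft_force: [-0.5, 0.3, -0.2]
gripper_width: 0.0508
```

```bash
python3 - <<'E'
from m import *
s=robot.read_state(); print(s['position'],s['ft_force'].round(2))
A=np.array([.5056,.0435,0])
c=cam('wrist'); meas(c,A)
cv2.imwrite('pics/i.png',cv2.resize(c['image'],(800,600)))
E
```

```text
[ 0.41288511 -0.03216335  0.23601934] [-0.5  0.3 -0.2]
post top 72 [0.5471 0.0797 0.072 ]
post top 115 [0.4614 0.0041 0.072 ]
tab 57 [0.5209 0.0126 0.06  ] -63.7
knob top 718 0.10211378182187622 centroid [0.5055 0.0432 0.1021]
bar dir deg 117.5 [0.0144 0.039 ]
pointer 108 [0.509  0.0383 0.103 ] line deg -59.6 from axis -56.6
```

View pics/i.png

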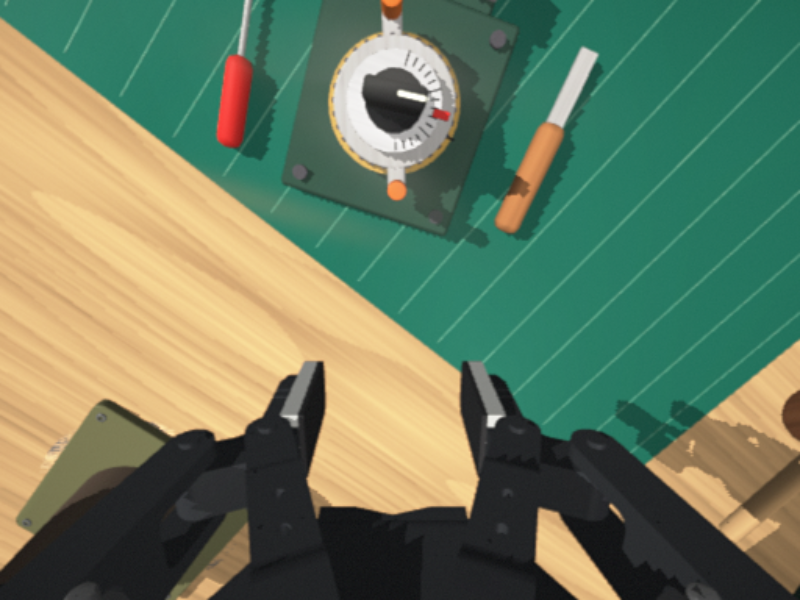

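The arm is clear. The pointer (410,95) is still on the tab (440,115): bar -62.5° and tab -63.7°. The near post is at (397,190), and the knife and awl look undisturbed.

```bash
python3 -c "
from plant import robot
print(robot.finish_job())"
```

```text
the job is handed in; nothing more can be done
None
```

I set the depth knob to the red tab, tightened the lock ring by its right-hand post, let go and handed the job in. No verdict was reported.

- **Knob:** I turned it about 64° clockwise. The check after letting go put pointer and tab both at -62.8°. The last look, with the ring tight, showed -62.5° against -63.7°, about 0.02 rad apart. A rougher reading from the white line alone showed about 4 to 7° of difference. I trusted the bar direction instead, because that view was oblique and the mask covered only part of the line.
- **Lock ring:** it turned about 0.75 rad in all and bit after roughly 0.6 rad. The final torque was about 0.80 N m, or roughly 13.5 N at the post, so I estimate the collar turned about 0.15 rad. Over the last step the torque rose about 2.2 N m per rad, close to the 2 stated. The collar angle is inferred from these forces, not seen directly. The tangential force alone read only 9 N; the rest is moment carried through the grip.
- **Surroundings:** the gripper is open and clear, with the force near zero. In the last picture the knife and awl look undisturbed. I did not re-measure the other bystanders, but the arm never went near them.

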